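# Take the fuse cap out of the stall's supply box

## Robot

A 6-joint arm with a two-finger parallel gripper is mounted at the origin on a cart in front of the work surface, level with it; the furniture and walls round the work are solid. World frame = base frame: x ahead of the robot, y to its left, z up, the work surface at z = 0. Lengths are in m, angles in degrees, forces in N, time in s.
With the tool pointing down it reaches from about 0.4 to 0.825 m from the base axis. Payload 7 kg.
Tool frame: the origin (TCP) lies midway between the tips of the shut fingers; the grasp point (between the pads) lies r.grasp_offset behind it (r.grasp_offset is the distance from the TCP to the grasp point, in m); z points along the fingers, y is the direction in which the jaws open and shut (so a half turn about z gives the same grasp; the last joint's range is limited). The gripper opens to 88 mm and grips with 3 to 60 N. Pads are 19 mm wide; open, the fingers measure 130 mm over their backs; the gripper's body (78 mm by 193 mm) begins 47 mm behind the grasp point.
Start: joints at [88.47, 20.546, 0.682, 0, -70.136, -16.507], TCP at [0.209, 0.642, 0.227] pointing down, gripper open.
Joint ranges: [-176.03, 176.03], [-82.01, 121.73], [-58.28, 71.71], [-173.87, 95.51], [-174.79, -0.11], [-173.66, 173.66]. Speed limits (degrees/s): [136.94, 136.94, 172.46, 180, 180, 180].

## Interface

Orientations are given as [roll, pitch, yaw] about the fixed x, y, z axes, in that order (R = Rz(yaw) Ry(pitch) Rx(roll)).
In Python, from plant import status, imaging, r gives the robot as it stands.
- The arm moves only by the tool apply_moves, never from a script. Its argument "moves" is a list of rows, each a list of 6 numbers: the shift along the tool's x, y, z in units of 200 mm (1.0 is 200 mm), then the turn, a rotation vector about the tool's x, y, z in units of 90 degrees (1.0 is 90 degrees). In form: [[tx, ty, tz, rx, ry, rz], ...]. A call has 1 to 12 rows; each row is the pose to reach, as a shift and turn from the pose measured when the call began, along the tool's axes at that moment; what a row does not reach only later rows make up. A row lasts 1/8 s, in which the tool goes at most 62.5 mm and 10.7 degrees, less where a joint would pass 70% of its speed; a pose out of reach is approached as far as the arm can. A call with a number of a shift or a turn outside -1 to 1 is refused whole. A call with a gripper value outside its range is refused whole. "hand" is the closure, from -1 (fully open) to 1 (shut), set as the call begins (left out, the last holds). The fingers move at their own pace and stop on an object; "grip_force" is the grip in N (left out, the last holds). Time passes only in rows, so rows that repeat a pose let the fingers close. It gives the time, the measured TCP pose, the force and the opening at its end, in the units of the state.
- status.get_state(): the state, without advancing time (a new reading comes with each control period).
- imaging.capture(name): name is "scene" or "top" or "wrist"; returns (picture, depth): 384x512x3 uint8, blue, green, red; 384x512 float32, m along the optical axis (not along the pixel's ray), 0 where there is no reading.
- imaging.camera_info(name): a dict with "fx", "fy", "cx", "cy" (pixels), "T" (4x4, takes a point from camera to world coordinates). Camera axes: x right, y up, looking along -z (the intrinsics and any distortion apply to the point x, -y, -z); pixel columns grow to the right and rows downward; lengths in m; the calibration is good to about 2 mm. A picture is of the moment at which its call begins: read the wrist's pose just before it. camera_info takes no time and is no camera call; for the wrist camera it gives the pose at the moment of the call.
- r.close_job(): hands the job in, once; it reports no verdict.
The state is a dict: "time_s": time; "joints": joint angles; "qd": joint speeds; "joint_torque": joint torques, N m; "tcp_pos": TCP position; "eef_rot": TCP orientation; "contact_force": force on the tool from outside, world axes, zero at the start; "moment": the same for the moment, N m; "gripper_width": finger opening in m.
Only numpy, scipy, OpenCV 4.12 (cv2) and the standard library are available. Lean on these libraries where they do the work, as an engineer would, in place of code of your own. Each camera call takes 0.05 s, during which the arm holds its last target.

## Task

The stall lights have gone out: take the orange fuse cap out of the grey supply box. Press the cap down against its spring until you feel it reach the bottom, keep it down without forcing it while you twist it counterclockwise to the green mark, then lift it out and stand it upright and gently on the black order book, and let go. Do not disturb the stamp, cup, bell or pliers.

Things in the scene. Friction and masses are not known exactly. Their poses are not given: they have to be found in the camera images.
- cap_grip (a point): Centre of the orange grip bar on top of the fuse cap. The bar is 44 long (point x), 16 wide (point y), 28 high (z up): pinch it across y. The point is half-way up, 14 mm above the top of the orange round flange (52 mm diameter, 5 thick) and 54 mm above the cap's foot. A white line on the bar marks +x.
- cap_foot (a point): Centre of the flat underside of the cap's white plunger (36 mm diameter, 35 long, below the flange), on which the cap can stand; z up. Two lugs (8 wide, 46 mm over the tips) stick out along x, 5 to 10 mm above the foot. In the locked cap the foot is 18 mm below the collar's mouth.
- fuse_cap: The whole cap, 68 mm high, 0.06 to 0.13 kg; origin at the centre of its underside, z up, x along the bar towards the white line. In its holder a spring pushes it up with 6 N, plus 0.4 N per mm pressed. Its lugs clear the catch after 3 to 13 mm of pressing (differs each time, cannot be seen); a hard bottom stop follows 2 mm deeper.
- seat: Bayonet seat (catch, slot ends, bottom stop) inside the black collar, 64 mm outer diameter, 44 high. Origin at the centre of the collar's mouth, z up, x towards the red mark, to which the locked cap's x points within 3 deg. The seat must never take more than 20 N from the cap, in pressing or twisting; the plunger has 1.5 mm play all round.
- supply_box: Grey supply box, 110 (x) by 150 (y), top 40 mm high, fixed to the table; origin at the centre of its underside. The collar stands on its top, axis at x 0, y +28 mm; the underside of the locked cap's flange is 101 mm above the table.
- order_book: Black order book lying flat, 148 (x) by 110 (y) mm, does not move; its flat cover is 12 mm above the table, the wire spine at its edge (+y) 16 mm; origin at the centre of its underside. The cap is to stand on its top.
- rubber_stamp: Wooden rubber stamp, 22x30x42 mm, origin at the centre of its underside; leave alone.
- sake_cup: Small green cup, 63 mm diameter, 53 high, origin at the centre of its underside; leave alone.
- yellow_bell: Yellow clay bell, 42x40x59 mm, origin at the centre of its underside; leave alone.
- pliers: Red-handled pliers lying flat, 147x59x12 mm, origin at the centre of their underside; leave alone.
- green_mark (a point): Green mark on the collar's rim, 30 mm from the axis, 64 deg (1.12 rad) counterclockwise from the red mark seen from above. Pressed past the catch, the cap turns counterclockwise; with its white line 57 to 70 deg from the red mark the lugs face the exit slots and it comes straight up, the first 10 mm helped by the spring. Turning ends hard at 71 deg.
There are look-alikes about, which are no part of the job. Leave any pink look-alike of the fuse_cap alone.

How it is judged:
By the outcome, as a careful person would: the job done as asked, in the order asked, and still so for the second after the job is handed in, with the robot touching nothing.
It also fails if it takes over 54 s, if anything falls off the work surface, if the arm or the gripper's body presses on something with over 40 N, if the wrist force passes 120 N, or if a joint passes its speed limit or range.

## Working session

There is one attempt and no reset: what is moved stays moved. The work goes in short steps, Python scripts to look and compute and a tool call to move; the robot and the scene stay as the last step left them, time stands still between calls to the robot, and variables do not carry over. Pictures are saved under pics/ and viewed, and the job is handed in when it is done.

Besides the shell and the picture viewer there is one more tool, called after ">>>" as name(argument=value, ...) on one line, values as JSON. apply_moves: Moves the arm, as the interface text tells. Its arguments: {"type":"object","properties":{"moves":{"type":"array","items":{"type":"array","items":{"type":"number"}}},"hand":{"type":"number"},"grip_force":{"type":"number"}},"required":["moves"]}

```bash
mkdir -p pics; ls
python3 - <<'E'
from plant import status, imaging, r
import cv2,numpy as np
print(status.get_state(), r.grasp_offset)
for n in ["scene","top"]:
    i=imaging.camera_info(n);print(n,i)
    p,d=imaging.capture(n);cv2.imwrite(f"pics/{n}0.png",p);np.save(f"pics/{n}0.npy",d)
E
```

```text
pics
{'time_s': 0.0, 'joints': array([ 8.84686470e+01,  2.05912947e+01,  6.33410438e-01, -1.93378823e-02,
       -7.01338530e+01, -1.65070867e+01]), 'qd': array([ 0.01328064,  0.0380781 , -0.03602817, -0.08147611,  0.02699626,
       -0.01458842]), 'joint_torque': array([ 1.23243894e-04, -5.82721746e+01,  2.93056011e+01,  6.99725524e+00,
        6.95747993e-03, -1.54233867e-04]), 'tcp_pos': array([0.20889427, 0.64135951, 0.22562395]), 'eef_rot': array([ 1.79906878e+02, -8.63858429e-03, -1.80450187e+01]), 'contact_force': array([ 0.00964011, -0.69360677, -0.37930715]), 'moment': array([-0.02975155,  0.06700551,  0.02039919]), 'gripper_width': 0.08771592504417476} 0.0188
scene {'fx': 384.53825144290977, 'fy': 384.53825144290977, 'cx': 252.6494735174803, 'cy': 188.12350111308513, 'T': array([[ 0.48875949,  0.50116505, -0.71410626, -0.11849964],
       [-0.87218566,  0.29960801, -0.38668749, -0.2309169 ],
       [ 0.0201577 ,  0.81183042,  0.58354523,  0.62638846],
       [ 0.        ,  0.        ,  0.        ,  1.        ]])}
top {'fx': 395.17693915251397, 'fy': 395.17693915251397, 'cx': 260.3086571516068, 'cy': 200.05791043691008, 'T': array([[ 0.02473967,  0.9868332 , -0.15983802,  0.39010547],
       [-0.99968963,  0.02395229, -0.00685116,  0.13724734],
       [-0.00293246,  0.15995791,  0.98711948,  1.03902822],
       [ 0.        ,  0.        ,  0.        ,  1.        ]])}
```

View pics/scene0.png

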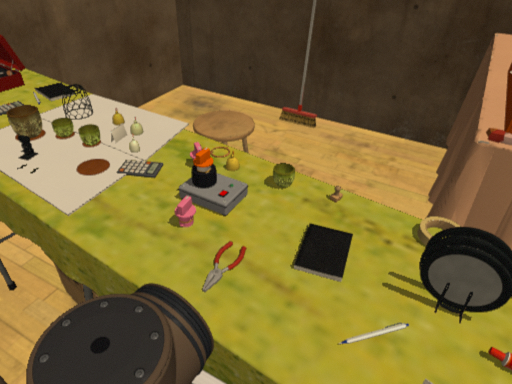

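View pics/top0.png

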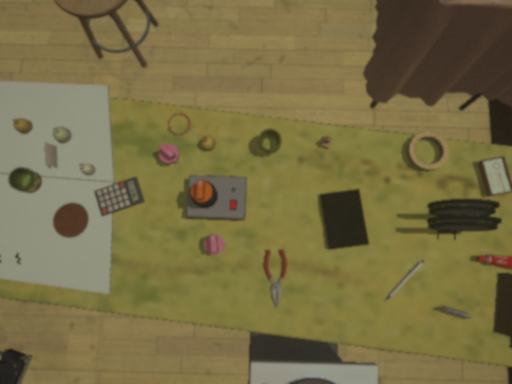

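The orange cap on the grey box is at about (202,190) in top and (203,158) in scene. The pink look-alikes are at (168,154) and (213,244) in top. The black order book is at (344,219). I'll enlarge these to confirm.

```bash
cat > h.py <<'E'
import numpy as np
def px2w(info,u,v,depth=None,z=None):
    d=np.array([(u-info['cx'])/info['fx'],-(v-info['cy'])/info['fy'],-1.0])
    T=info['T'];R=T[:3,:3];t=T[:3,3]
    s=depth if depth is not None else (z-t[2])/(R@d)[2]
    return t+s*(R@d)
def w2px(info,p):
    T=info['T'];c=T[:3,:3].T@(np.array(p)-T[:3,3])
    return info['cx']+info['fx']*c[0]/-c[2], info['cy']+info['fy']*c[1]/c[2]
E
python3 - <<'E'
import cv2,numpy as np
a=cv2.imread('pics/top0.png');b=cv2.imread('pics/scene0.png')
c1=cv2.resize(a[160:232,176:256],None,fx=7,fy=7,interpolation=cv2.INTER_CUBIC)
cv2.imwrite('pics/c1.png',c1)
cv2.imwrite('pics/c2.png',cv2.resize(b[135:235,165:265],None,fx=6,fy=6,interpolation=cv2.INTER_CUBIC))
cv2.imwrite('pics/c3.png',cv2.resize(a[180:260,310:380],None,fx=7,fy=7,interpolation=cv2.INTER_CUBIC))
E
```

```text
(no output)
```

View pics/c1.png

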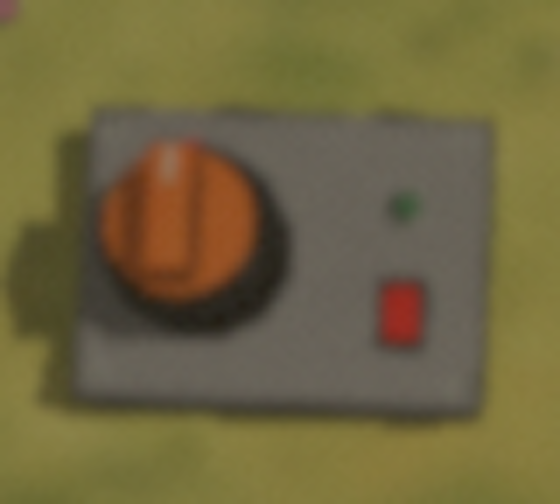

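View pics/c2.png

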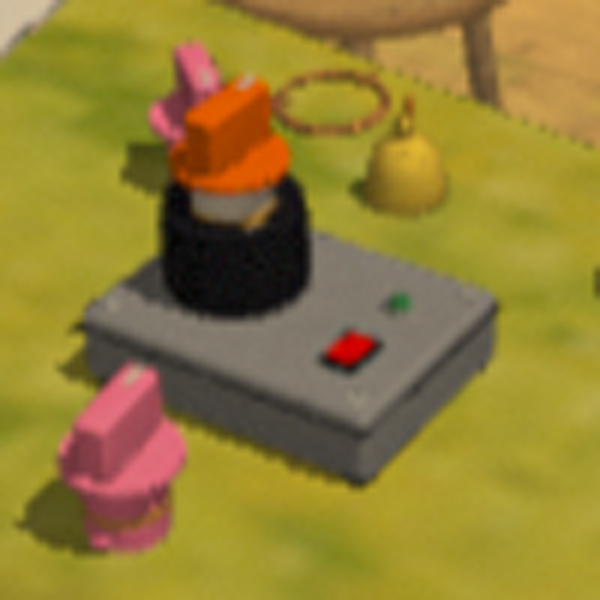

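View pics/c3.png

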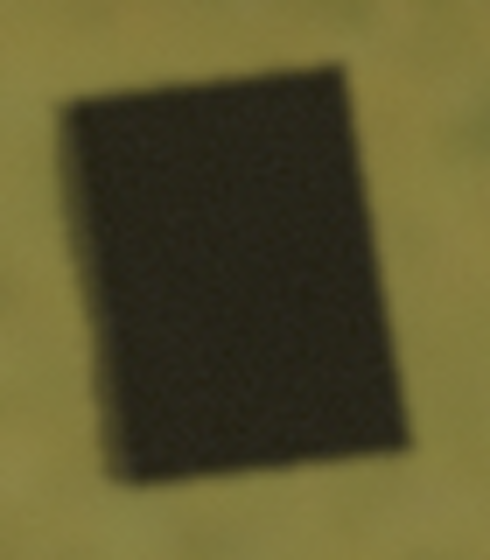

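The orange cap stands in the black collar at crop (180,220), which is top (201.5,191). Its white line is at the upper end, towards +x. Both pink ones stand free of the box, so the orange one is the target. Next I'll compute positions.

Run:
```python
from plant import imaging
from h import *
import cv2
t=imaging.camera_info('top');s=imaging.camera_info('scene')
f=lambda x,y,z:px2w(t,176+x/7-.43,160+y/7-.43,z=z)
print('barfront top',f(172,148,.134),'back',f(165,272,.134), 'ctr',f(170,212,.134))
cs=[f(*c,.04) for c in [(97,112),(492,122),(478,405),(78,388)]]
for c in cs: print(c)
print('box c',np.mean(cs,0), 'flange', f(180,220,.106))
g=lambda x,y,z:px2w(t,310+x/7-.43,180+y/7-.43,z=z)
b=[g(*c,.012) for c in [(75,102),(342,66),(410,445),(125,482)]]
for c in b: print(c)
print('book',np.mean(b,0))
h=lambda x,y,z:px2w(s,165+x/6-.4,135+y/6-.4,z=z)
print('scene bar top: ',h(205,110,.134),h(250,82,.134),h(262,88,.134),h(193,128,.134))
d=np.load('pics/top0.npy');print(d[190,200],px2w(t,200,190,depth=d[190,200]))
# cloud of points z>0.12
v,u=np.mgrid[175:205,185:225];P=np.array([px2w(t,a,b,depth=d[b,a]) for a,b in zip(u.ravel(),v.ravel())])
m=P[:,2]>.12;print(m.sum(),P[m].min(0),P[m].max(0),P[m].mean(0))
m=(P[:,2]>.095);print(m.sum(),P[m].min(0),P[m].max(0))
for n,(u,v) in dict(pink1=(168,154),pink2=(213,244),bell=(206,143),cup=(270,142),stamp=(324,142),pl=(276,275)).items(): print(n,px2w(t,u,v,depth=d[v,u]))
```

```text
barfront top [0.57907287 0.28539473 0.134     ] back [0.5370396  0.28565496 0.134     ] ctr [0.55731475 0.28499236 0.134     ]
[0.61161184 0.32918702 0.04      ]
[0.61135044 0.18303671 0.04      ]
[0.50611979 0.18490571 0.04      ]
[0.50878754 0.33061031 0.04      ]
box c [0.5594674  0.25693494 0.04      ] flange [0.55978101 0.28599413 0.106     ]
[ 0.57605139 -0.01340496  0.012     ]
[ 0.59229827 -0.11412972  0.012     ]
[ 0.45037808 -0.13708854  0.012     ]
[ 0.43420971 -0.03189072  0.012     ]
book [ 0.51323436 -0.07412849  0.012     ]
scene bar top:  [0.54639669 0.28478163 0.134     ] [0.57529205 0.2821867  0.134     ] [0.57373991 0.27494884 0.134     ] [0.53201386 0.28046629 0.134     ]
0.92082167 [0.55693901 0.28460202 0.13422815]
147 [0.39010547 0.13724734 0.1200431 ] [0.57954029 0.2943838  1.03902822] [0.5515851  0.28000192 0.1628928 ]
368 [0.39010547 0.13724734 0.09959223] [0.58262596 0.31131196 1.03902822]
pink1 [0.66050953 0.3816072  0.06645522]
pink2 [0.43562495 0.25684379 0.06909716]
bell [0.70236804 0.29153406 0.03240438]
cup [0.71698891 0.12210723 0.00763584]
stamp [ 0.7182569  -0.02294756  0.01454403]
pl [0.36332598 0.09921521 0.00387119]
```

```bash
cat >> h.py <<'E'
from scipy.spatial.transform import Rotation as Ro
def row(st,pos,yaw):
    R=Ro.from_euler('xyz',st['eef_rot'],degrees=True); G=Ro.from_euler('xyz',[180,0,yaw],degrees=True)
    d=R.inv().apply(np.array(pos)-st['tcp_pos'])/0.2
    rv=(R.inv()*G).as_rotvec()/(np.pi/2)
    return np.round(np.r_[d,rv],4)
E
python3 - <<'E'
from plant import status
from h import *
st=status.get_state();print(st['tcp_pos'],row(st,[.50,.285,.26],0),row(st,[.383,.463,.26],0))
E
```

```text
[0.2088819  0.64139564 0.22572324] [ 1.9360e+00  1.2438e+00 -1.6920e-01  1.0000e-03  1.0000e-04 -2.0050e-01] [ 1.1041e+00  5.7870e-01 -1.7040e-01  1.0000e-03  1.0000e-04 -2.0050e-01]
```

>>> apply_moves(moves=[[0.97,0.62,-0.17,0,0,-0.2],[0.97,0.62,-0.17,0,0,-0.2],[0.97,0.62,-0.17,0,0,-0.2],[0.97,0.62,-0.17,0,0,-0.2],[0.97,0.62,-0.17,0,0,-0.2]], hand=-1)

```text
time_s: 0.72
tcp_pos: [0.3566, 0.4613, 0.2607]
eef_rot: [180.0, -0.0, -0.2]
contact_force: [-0.6, 0.6, 0.3]
gripper_width: 0.0876
```

Run:
```python
from plant import status
from h import *
st=status.get_state();print(st['tcp_pos'],st['eef_rot'],st['qd'],row(st,[.50,.285,.26],0))
```

```text
[0.35659868 0.46126151 0.26073009] [ 1.79962231e+02 -2.73517626e-03 -2.29754889e-01] [ 2.46629328  1.54884339  0.65629084 -0.50558728  0.6968154  -1.71441881] [ 7.205e-01  8.784e-01  4.300e-03  4.000e-04 -0.000e+00 -2.600e-03]
```

>>> apply_moves(moves=[[0.72,0.88,0,0,0,0],[0.72,0.88,0,0,0,0],[0.72,0.88,0,0,0,0],[0.72,0.88,0,0,0,0],[0.72,0.88,0,0,0,0],[0.72,0.88,0,0,0,0]])

```text
time_s: 1.48
tcp_pos: [0.4996, 0.2851, 0.2603]
eef_rot: [179.9, 0.0, -0.2]
contact_force: [-1.1, -0.7, 0.4]
gripper_width: 0.0876
```

Run:
```python
from plant import status, imaging
from h import *
import cv2
st=status.get_state();print(st['tcp_pos'],st['eef_rot'])
i=imaging.camera_info('wrist');p,d=imaging.capture('wrist');print(i)
np.save('pics/w1d.npy',d);np.save('pics/w1T.npy',i['T']);cv2.imwrite('pics/w1.png',p)
```

```text
[0.49962551 0.28507748 0.26032373] [ 1.79941153e+02  3.64248039e-02 -2.43208481e-01]
{'fx': 333.3022938072848, 'fy': 333.3022938072848, 'cx': 264.96616520319714, 'cy': 188.44451994350229, 'T': array([[-4.66448476e-03,  9.52076242e-01,  3.05825231e-01,
         5.81666019e-01],
       [-9.99989116e-01, -4.47340127e-03, -1.32564249e-03,
         2.84363045e-01],
       [ 1.05966260e-04, -3.05828086e-01,  9.52086745e-01,
         4.18586983e-01],
       [ 0.00000000e+00,  0.00000000e+00,  0.00000000e+00,
         1.00000000e+00]])}
```

View pics/w1.png

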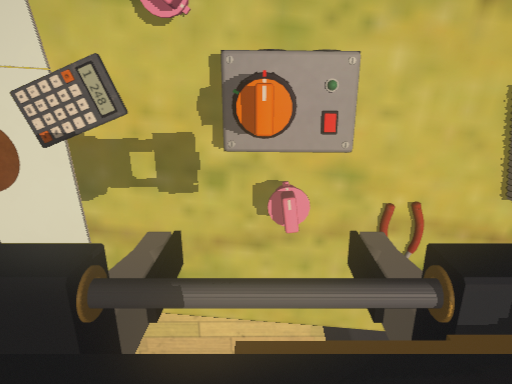

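Run:
```python
import cv2
p=cv2.imread('pics/w1.png');cv2.imwrite('pics/w1c.png',cv2.resize(p[60:144,218:308],None,fx=7,fy=7,interpolation=cv2.INTER_CUBIC))
```

```text
(no output)
```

View pics/w1c.png

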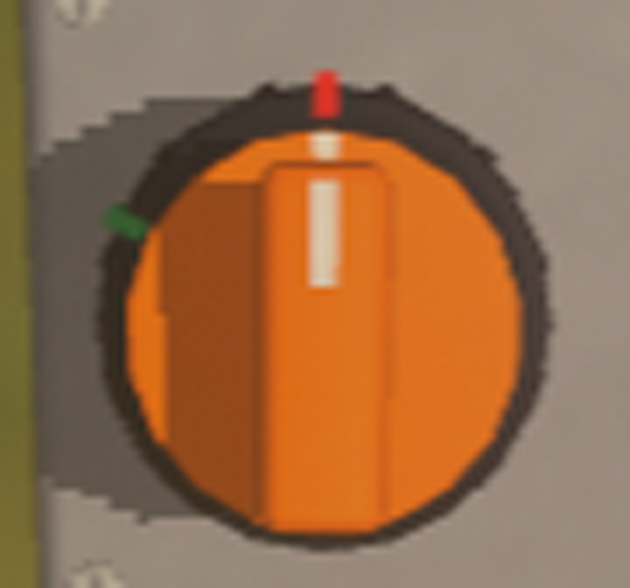

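Run:
```python
from plant import imaging
from h import *
i=imaging.camera_info('wrist');i['T']=np.load('pics/w1T.npy')
f=lambda x,y,z:px2w(i,218+x/7-.43,60+y/7-.43,z=z).round(4)
print('bar',f(324,163,.134),f(324,530,.134),f(265,350,.134),f(388,350,.134))
print('flange L R T',f(126,320,.106),f(523,320,.106),f(324,131,.106))
print('collar L R T',f(100,325,.084),f(550,325,.084),f(325,88,.084))
print('white',f(327,185,.134),f(324,285,.134),'red',f(326,72,.084),f(326,118,.084),'green',f(108,215,.084),f(143,230,.084))
g=lambda x,y,z:px2w(i,x,y,z=z).round(4)
b=[g(221,51,.04),g(359,52,.04),g(353,152,.04),g(223,152,.04)];print(b,np.mean(b,0))
```

```text
bar [0.5805 0.2852 0.134 ] [0.5379 0.2855 0.134 ] [0.5593 0.2924 0.134 ] [0.5593 0.2777 0.134 ]
flange L R T [0.561  0.3112 0.106 ] [0.5608 0.2595 0.106 ] [0.5843 0.2853 0.106 ]
collar L R T [0.5589 0.3168 0.084 ] [0.5586 0.254  0.084 ] [0.59   0.2852 0.084 ]
white [0.5781 0.2849 0.134 ] [0.5668 0.2853 0.134 ] red [0.5921 0.2851 0.084 ] [0.5862 0.2851 0.084 ] green [0.5736 0.3152 0.084 ] [0.5716 0.3104 0.084 ]
[array([0.6124, 0.3305, 0.04  ]), array([0.6107, 0.185 , 0.04  ]), array([0.5037, 0.1832, 0.04  ]), array([0.5044, 0.3331, 0.04  ])] [0.5578  0.25795 0.04   ]
```

>>> apply_moves(moves=[[0.3,-0.3,0,0,0,0.12],[0.3,-0.3,0,0,0,0.24],[0.3,-0.3,0,0,0,0.36],[0.3,-0.3,0,0,0,0.48],[0.3,-0.3,0,0,0,0.6],[0.3,-0.3,0,0,0,0.72],[0.3,-0.3,0,0,0,0.84],[0.3,-0.3,0,0,0,0.96],[0.3,-0.3,0,0,0,1],[0.3,-0.3,0,0,0,1],[0.3,-0.3,0,0,0,1]])

```text
time_s: 2.9
tcp_pos: [0.5591, 0.346, 0.2603]
eef_rot: [180.0, -0.1, -90.0]
contact_force: [0.8, -0.1, 0.1]
gripper_width: 0.0877
```

```bash
cat > cap.py <<'E'
import sys
from plant import status, imaging
from h import *
import cv2
n=sys.argv[1]
st=status.get_state();print(st['tcp_pos'].round(4),st['eef_rot'].round(2),st['joints'].round(1),np.abs(st['qd']).max().round(2),st['contact_force'].round(2))
i=imaging.camera_info('wrist');p,d=imaging.capture('wrist')
np.save(f'pics/{n}d.npy',d);np.save(f'pics/{n}T.npy',i['T']);cv2.imwrite(f'pics/{n}.png',p)
E
python3 cap.py w2
python3 - <<'E'
import numpy as np
from h import *
from plant import imaging
i=imaging.camera_info('wrist');print(w2px(i,[.5592,.2853,.134]))
import cv2
p=cv2.imread('pics/w2.png');u,v=map(int,w2px(i,[.5592,.2853,.134]))
print(u-45,v-42);cv2.imwrite('pics/w2c.png',cv2.resize(p[v-42:v+42,u-45:u+45],None,fx=7,fy=7,interpolation=cv2.INTER_CUBIC))
E
```

```text
[0.5591 0.346  0.2603] [ 1.7997e+02 -6.0000e-02 -9.0030e+01] [ 48.7  17.9   1.3   0.  -73.4 -48.8] 0.39 [ 0.78 -0.12  0.1 ]
(np.float64(263.4271229422554), np.float64(110.49871905014223))
218 68
```

View pics/w2c.png

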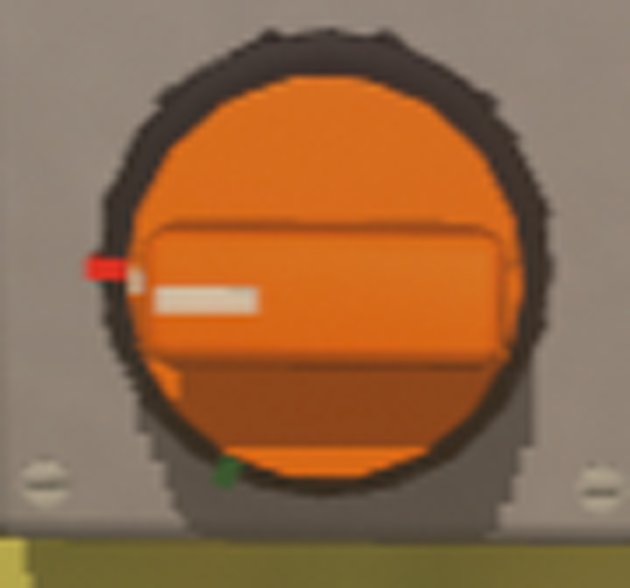

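Run:
```python
from plant import imaging
from h import *
i=imaging.camera_info('wrist');i['T']=np.load('pics/w2T.npy')
f=lambda x,y,z:px2w(i,218+x/7-.43,68+y/7-.43,z=z).round(4)
print('bar ends',f(145,293,.134),f(502,293,.134),'sides',f(324,230,.134),f(324,356,.134))
print('flange L R T B',f(127,290,.106),f(523,290,.106),f(324,75,.106),f(324,480,.106))
print('collar L R T',f(102,265,.084),f(550,265,.084),f(325,32,.084))
print('white',f(155,300,.134),f(259,300,.134),'red',f(85,268,.084),f(128,268,.084))
```

```text
bar ends [0.5801 0.2846 0.134 ] [0.5375 0.2846 0.134 ] sides [0.5587 0.2774 0.134 ] [0.5588 0.292  0.134 ]
flange L R T B [0.5846 0.2864 0.106 ] [0.5328 0.2864 0.106 ] [0.5588 0.2597 0.106 ] [0.5589 0.3113 0.106 ]
collar L R T [0.5899 0.2847 0.084 ] [0.5274 0.2847 0.084 ] [0.5587 0.254  0.084 ]
white [0.5789 0.2854 0.134 ] [0.5665 0.2854 0.134 ] red [0.5923 0.2851 0.084 ] [0.5863 0.2851 0.084 ]
```

Run:
```python
from plant import status
from h import *
st=status.get_state();print(row(st,[.5588,.2853,.16],0))
```

```text
[ 3.0240e-01  1.5000e-03  5.0190e-01  7.0000e-04 -2.0000e-04 -1.0007e+00]
```

>>> apply_moves(moves=[[0.3,0,0,0,0,-0.12],[0.3,0,0,0,0,-0.24],[0.3,0,0,0,0,-0.36],[0.3,0,0,0,0,-0.48],[0.3,0,0.1,0,0,-0.6],[0.3,0,0.2,0,0,-0.72],[0.3,0,0.3,0,0,-0.84],[0.302,0,0.4,0,0,-0.96],[0.302,0,0.5,0,0,-1],[0.302,0,0.5,0,0,-1],[0.302,0,0.5,0,0,-1]])

```text
time_s: 4.32
tcp_pos: [0.5595, 0.2857, 0.1613]
eef_rot: [180.0, -0.0, -0.1]
contact_force: [0.0, -0.1, 0.5]
gripper_width: 0.0873
```

Run:
```python
from plant import status
from h import *
st=status.get_state();print(st['tcp_pos'],st['eef_rot'],st['contact_force'],row(st,[.5588,.2853,.1085],0))
```

```text
[0.55954858 0.28567618 0.16126673] [ 1.79969894e+02 -2.00777525e-02 -1.24415733e-01] [ 0.04300715 -0.1430466   0.51839862] [-3.800e-03  1.800e-03  2.638e-01  3.000e-04 -2.000e-04 -1.400e-03]
```

>>> apply_moves(moves=[[-0.004,0.002,0.1,0,0,0],[-0.004,0.002,0.2,0,0,0],[-0.004,0.002,0.25,0,0,0],[-0.004,0.002,0.263,0,0,0],[-0.004,0.002,0.263,0,0,0],[-0.004,0.002,0.263,0,0,0]])

```text
time_s: 5.08
tcp_pos: [0.5592, 0.2856, 0.1095]
eef_rot: [-180.0, -0.1, -0.1]
contact_force: [-0.1, 1.0, 0.1]
gripper_width: 0.0877
```

```bash
python3 cap.py w3
python3 - <<'E'
import cv2
from plant import imaging
p,d=imaging.capture('scene');cv2.imwrite('pics/s3.png',cv2.resize(p[110:230,145:285],None,fx=5,fy=5,interpolation=cv2.INTER_CUBIC))
E
```

```text
[0.5592 0.2856 0.1095] [-1.7999e+02 -8.0000e-02 -1.2000e-01] [ 44.9  21.6 -14.2   0.1 -54.2  45. ] 0.19 [-0.09  1.03  0.09]
```

View pics/w3.png

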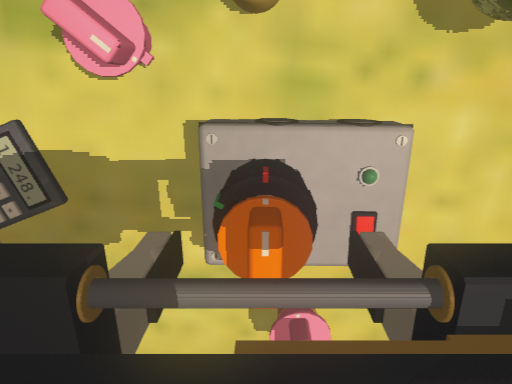

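View pics/s3.png

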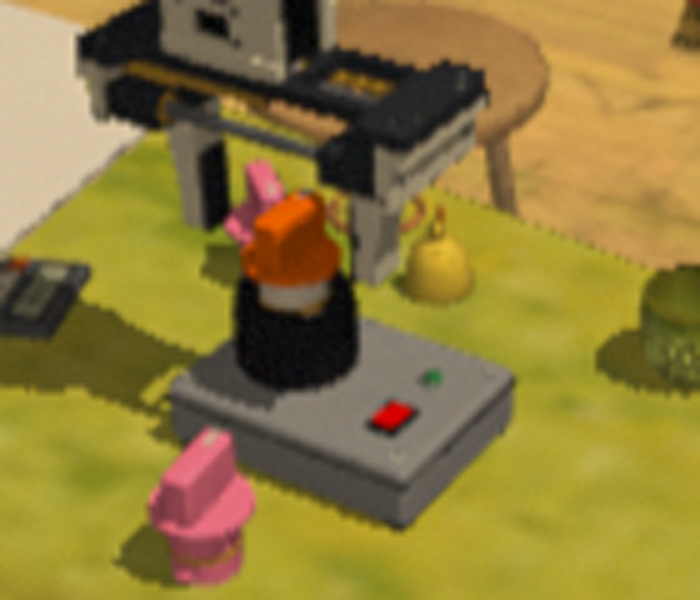

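Jaws straddle the bar, which is at (265,240) in the wrist view, with clearance on both sides. Closing.

>>> apply_moves(moves=[[0,0,0,0,0,0],[0,0,0,0,0,0],[0,0,0,0,0,0],[0,0,0,0,0,0],[0,0,0,0,0,0],[0,0,0,0,0,0],[0,0,0,0,0,0],[0,0,0,0,0,0]], hand=1, grip_force=35)

```text
time_s: 6.18
tcp_pos: [0.5591, 0.2855, 0.1093]
eef_rot: [-180.0, -0.1, -0.1]
contact_force: [-0.2, 0.4, -1.0]
gripper_width: 0.0159
```

```bash
cat > st.py <<'E'
from plant import status
s=status.get_state()
print(round(s['time_s'],2),(s['tcp_pos']*1000).round(2),s['eef_rot'].round(2),'F',s['contact_force'].round(2),'M',s['moment'].round(3),'w',round(s['gripper_width']*1000,2),'qd',abs(s['qd']).max().round(2))
E
for i in 1 2 3; do python3 st.py; done
```

```text
6.17 [559.06 285.54 109.27] [-1.7999e+02 -7.0000e-02 -1.2000e-01] F [-0.17  0.4  -1.03] M [-0.002  0.084  0.05 ] w 15.9 qd 0.13
6.17 [559.06 285.54 109.27] [-1.7999e+02 -7.0000e-02 -1.2000e-01] F [-0.17  0.4  -1.03] M [-0.002  0.084  0.05 ] w 15.9 qd 0.13
6.17 [559.06 285.54 109.27] [-1.7999e+02 -7.0000e-02 -1.2000e-01] F [-0.17  0.4  -1.03] M [-0.002  0.084  0.05 ] w 15.9 qd 0.13
```

>>> apply_moves(moves=[[0,0,0.005,0,0,0],[0,0,0.01,0,0,0],[0,0,0.01,0,0,0]])

```text
time_s: 6.55
tcp_pos: [0.5591, 0.2856, 0.1077]
eef_rot: [-180.0, -0.1, -0.1]
contact_force: [-2.2, -0.2, 5.6]
gripper_width: 0.0157
```

```bash
python3 st.py
```

```text
6.55 [559.13 285.57 107.75] [-1.7998e+02 -9.0000e-02 -1.1000e-01] F [-2.15 -0.22  5.62] M [-0.205  0.739 -0.014] w 15.74 qd 0.11
```

>>> apply_moves(moves=[[0,0,0.005,0,0,0],[0,0,0.01,0,0,0],[0,0,0.01,0,0,0]])

```text
time_s: 6.92
tcp_pos: [0.5591, 0.2856, 0.1063]
eef_rot: [-180.0, -0.1, -0.1]
contact_force: [-2.7, 0.1, 6.0]
gripper_width: 0.0157
```

>>> apply_moves(moves=[[0,0,0.005,0,0,0],[0,0,0.01,0,0,0],[0,0,0.01,0,0,0]])

```text
time_s: 7.3
tcp_pos: [0.5592, 0.2856, 0.1048]
eef_rot: [-180.0, -0.1, -0.1]
contact_force: [-1.9, -0.9, 6.3]
gripper_width: 0.0157
```

>>> apply_moves(moves=[[0,0,0.004,0,0,0],[0,0,0.006,0,0,0],[0,0,0.006,0,0,0]])

```text
time_s: 7.68
tcp_pos: [0.5592, 0.2856, 0.1043]
eef_rot: [-180.0, -0.1, -0.1]
contact_force: [-2.9, -0.7, 6.5]
gripper_width: 0.0156
```

>>> apply_moves(moves=[[0,0,0.004,0,0,0],[0,0,0.006,0,0,0],[0,0,0.006,0,0,0]])

```text
time_s: 8.05
tcp_pos: [0.5592, 0.2856, 0.1038]
eef_rot: [-180.0, -0.2, -0.1]
contact_force: [-3.0, -0.5, 7.1]
gripper_width: 0.0156
```

>>> apply_moves(moves=[[0,0,0.004,0,0,0],[0,0,0.006,0,0,0],[0,0,0.006,0,0,0]])

```text
time_s: 8.43
tcp_pos: [0.5591, 0.2856, 0.1033]
eef_rot: [-180.0, -0.2, -0.1]
contact_force: [-2.5, -0.5, 6.8]
gripper_width: 0.016
```

>>> apply_moves(moves=[[0,0,0.004,0,0,0],[0,0,0.006,0,0,0],[0,0,0.006,0,0,0]])

```text
time_s: 8.8
tcp_pos: [0.5591, 0.2856, 0.1028]
eef_rot: [-179.9, -0.2, -0.0]
contact_force: [-2.6, -0.6, 7.8]
gripper_width: 0.0157
```

>>> apply_moves(moves=[[0,0,0.004,0,0,0],[0,0,0.006,0,0,0],[0,0,0.006,0,0,0]])

```text
time_s: 9.18
tcp_pos: [0.5591, 0.2856, 0.1024]
eef_rot: [-179.9, -0.2, -0.0]
contact_force: [-2.7, -0.3, 6.9]
gripper_width: 0.016
```

>>> apply_moves(moves=[[0,0,0.004,0,0,0],[0,0,0.006,0,0,0],[0,0,0.006,0,0,0]])

```text
time_s: 9.55
tcp_pos: [0.5591, 0.2856, 0.102]
eef_rot: [-179.9, -0.2, -0.0]
contact_force: [-2.7, -1.5, 6.5]
gripper_width: 0.0159
```

```bash
python3 st.py
```

```text
9.55 [559.08 285.57 101.97] [-1.7994e+02 -2.3000e-01 -1.0000e-02] F [-2.7  -1.51  6.52] M [-0.341  1.316  0.004] w 15.89 qd 0.16
```

Run:
```python
from plant import status
from h import *
st=status.get_state();print(row(st,[.5586,.2855,.1007],0))
```

```text
[-0.0024  0.0004  0.0063 -0.0007 -0.0026 -0.0001]
```

>>> apply_moves(moves=[[-0.002,0,0.004,0,-0.0026,0],[-0.0025,0,0.0065,0,-0.0026,0],[-0.0025,0,0.0065,0,-0.0026,0]])

```text
time_s: 9.93
tcp_pos: [0.5591, 0.2856, 0.1017]
eef_rot: [-179.9, -0.1, 0.0]
contact_force: [-1.6, -1.0, 8.1]
gripper_width: 0.0161
```

```bash
python3 st.py
```

```text
9.93 [559.09 285.6  101.69] [-1.7992e+02 -7.0000e-02  1.0000e-02] F [-1.61 -1.    8.08] M [-0.6    0.607  0.082] w 16.14 qd 0.13
```

>>> apply_moves(moves=[[-0.002,0,0.004,0,0,0],[-0.002,0,0.007,0,0,0],[-0.002,0,0.007,0,0,0]])

```text
time_s: 10.3
tcp_pos: [0.5591, 0.2856, 0.1013]
eef_rot: [-179.9, -0.1, 0.0]
contact_force: [-1.2, -1.6, 8.1]
gripper_width: 0.0158
```

```bash
python3 st.py
```

```text
10.3 [559.1  285.57 101.29] [-1.7991e+02 -1.3000e-01  3.0000e-02] F [-1.24 -1.64  8.07] M [-0.583  0.79  -0.004] w 15.81 qd 0.09
```

>>> apply_moves(moves=[[-0.001,0,0.005,0,0,0],[-0.001,0,0.0085,0,0,0],[-0.001,0,0.0085,0,0,0]])

```text
time_s: 10.68
tcp_pos: [0.5591, 0.2856, 0.1005]
eef_rot: [-179.9, -0.2, 0.0]
contact_force: [-2.9, -0.2, 8.7]
gripper_width: 0.0156
```

>>> apply_moves(moves=[[-0.001,0,0.005,0,0,0],[-0.001,0,0.0085,0,0,0],[-0.001,0,0.0085,0,0,0]])

```text
time_s: 11.05
tcp_pos: [0.5591, 0.2856, 0.0998]
eef_rot: [-179.9, -0.2, 0.1]
contact_force: [-2.9, -0.8, 8.2]
gripper_width: 0.0158
```

```bash
python3 st.py
```

```text
11.05 [559.12 285.58  99.81] [-1.7989e+02 -2.2000e-01  6.0000e-02] F [-2.89 -0.76  8.24] M [-0.491  1.184 -0.041] w 15.83 qd 0.1
```

>>> apply_moves(moves=[[-0.001,0,0.005,0,-0.002,0],[-0.001,0,0.0085,0,-0.002,0],[-0.001,0,0.0085,0,-0.002,0]])

```text
time_s: 11.42
tcp_pos: [0.5592, 0.2856, 0.0991]
eef_rot: [-179.9, -0.1, 0.1]
contact_force: [-3.1, -0.2, 8.2]
gripper_width: 0.0156
```

>>> apply_moves(moves=[[-0.001,0,0.005,0,-0.001,0],[-0.001,0,0.0085,0,-0.001,0],[-0.001,0,0.0085,0,-0.001,0]])

```text
time_s: 11.8
tcp_pos: [0.5592, 0.2856, 0.0985]
eef_rot: [-179.9, -0.0, 0.1]
contact_force: [-2.4, -0.6, 8.3]
gripper_width: 0.016
```

```bash
python3 st.py
```

```text
11.8 [559.19 285.56  98.49] [-1.7987e+02 -4.0000e-02  9.0000e-02] F [-2.43 -0.56  8.3 ] M [-0.561  1.174  0.026] w 15.98 qd 0.08
```

>>> apply_moves(moves=[[-0.001,0,0.005,0,0,0],[-0.001,0,0.0085,0,0,0],[-0.001,0,0.0085,0,0,0]])

```text
time_s: 12.18
tcp_pos: [0.5592, 0.2855, 0.0978]
eef_rot: [-179.9, -0.1, 0.1]
contact_force: [-2.4, -1.5, 9.3]
gripper_width: 0.0156
```

>>> apply_moves(moves=[[-0.001,0,0.005,0,-0.001,0],[-0.001,0,0.0085,0,-0.001,0],[-0.001,0,0.0085,0,-0.001,0]])

```text
time_s: 12.55
tcp_pos: [0.5592, 0.2855, 0.0973]
eef_rot: [-179.9, -0.0, 0.1]
contact_force: [-2.8, -1.0, 8.4]
gripper_width: 0.0156
```

```bash
python3 st.py
```

```text
12.55 [559.24 285.54  97.31] [-1.7985e+02 -4.0000e-02  1.3000e-01] F [-2.83 -0.99  8.38] M [-0.549  1.287 -0.002] w 15.57 qd 0.1
```

>>> apply_moves(moves=[[-0.001,0,0.005,0,0,0],[-0.001,0,0.009,0,0,0],[-0.001,0,0.009,0,0,0]])

```text
time_s: 12.92
tcp_pos: [0.5592, 0.2855, 0.0968]
eef_rot: [-179.8, -0.1, 0.2]
contact_force: [-4.2, -1.4, 10.5]
gripper_width: 0.0156
```

>>> apply_moves(moves=[[-0.001,0,0.005,0,0,0],[-0.001,0,0.009,0,0,0],[-0.001,0,0.009,0,0,0]])

```text
time_s: 13.3
tcp_pos: [0.5592, 0.2856, 0.0967]
eef_rot: [-179.8, -0.2, 0.2]
contact_force: [-5.1, -2.1, 13.7]
gripper_width: 0.0156
```

```bash
python3 st.py
```

```text
13.3 [559.24 285.57  96.73] [-1.7983e+02 -1.5000e-01  1.9000e-01] F [-5.13 -2.15 13.73] M [-0.771  2.05  -0.026] w 15.61 qd 0.09
```

Bottom felt: motion stopped at z 96.7 mm and the force jumped from 8.4 to 13.7 N, after about 12.6 mm of pressing. I'll ease to about 10–11 N and twist.

>>> apply_moves(moves=[[-0.001,0,0.006,0,-0.001,0],[-0.001,0,0.0055,0,-0.001,-0.06],[-0.001,0,0.0055,0,-0.001,-0.12],[-0.001,0,0.0055,0,-0.001,-0.18],[-0.001,0,0.0055,0,-0.001,-0.18]])

```text
time_s: 13.92
tcp_pos: [0.56, 0.2859, 0.0972]
eef_rot: [-179.9, -0.2, 16.5]
contact_force: [-0.6, -0.4, 10.4]
gripper_width: 0.0159
```

```bash
python3 st.py
```

```text
13.93 [560.01 285.94  97.18] [-179.85   -0.25   16.5 ] F [-0.65 -0.39 10.41] M [-0.382  0.516  0.029] w 15.89 qd 2.08
```

>>> apply_moves(moves=[[-0.003,0,0.0065,0,-0.002,-0.06],[-0.003,0,0.0065,0,-0.002,-0.12],[-0.003,0,0.0065,0,-0.002,-0.18],[-0.003,0,0.0065,0,-0.002,-0.24],[-0.003,0,0.0065,0,-0.002,-0.28],[-0.003,0,0.0065,0,-0.002,-0.28]])

```text
time_s: 14.68
tcp_pos: [0.5604, 0.286, 0.0974]
eef_rot: [-180.0, -0.2, 41.8]
contact_force: [-0.9, -0.7, 9.3]
gripper_width: 0.0157
```

```bash
python3 st.py
```

```text
14.68 [560.38 285.99  97.37] [-179.99   -0.23   41.78] F [-0.94 -0.66  9.27] M [-0.701  0.402  0.082] w 15.68 qd 1.39
```

>>> apply_moves(moves=[[-0.003,0,0.0075,0,0,-0.06],[-0.003,0,0.0075,0,0,-0.12],[-0.003,0,0.0075,0,0,-0.18],[-0.003,0,0.0075,0,0,-0.245],[-0.003,0,0.0075,0,0,-0.245],[-0.003,0,0.0075,0,0,-0.245]])

```text
time_s: 15.42
tcp_pos: [0.561, 0.2858, 0.0974]
eef_rot: [179.8, -0.3, 63.9]
contact_force: [-0.4, -1.2, 9.5]
gripper_width: 0.016
```

```bash
python3 st.py; python3 cap.py w4;python3 - <<'E'
import cv2
p=cv2.imread('pics/w4.png');cv2.imwrite('pics/w4c.png',cv2.resize(p[140:300,190:350],None,fx=3.7,fy=3.7,interpolation=cv2.INTER_CUBIC))
E
```

```text
15.43 [561.02 285.84  97.43] [179.82  -0.32  63.87] F [-0.4  -1.19  9.5 ] M [-0.701  0.152  0.056] w 16.01 qd 0.16
[0.561  0.2858 0.0974] [179.82  -0.32  63.87] [ 4.48e+01  2.23e+01 -1.50e+01  1.00e-01 -5.24e+01  1.09e+02] 0.16 [-0.4  -1.19  9.5 ]
```

View pics/w4c.png

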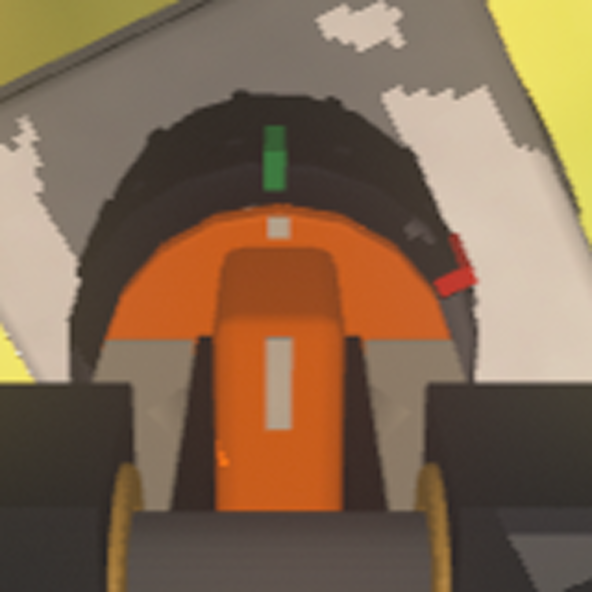

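The white line at crop (278,385) sits right at the green mark (275,160). Now lifting straight up, slowly at first.

>>> apply_moves(moves=[[0,0,0,0,0,0],[0,0,-0.01,0,0,0],[0,0,-0.02,0,0,0],[0,0,-0.03,0,0,0],[0,0,-0.03,0,0,0]])

```text
time_s: 16.1
tcp_pos: [0.5611, 0.2858, 0.1043]
eef_rot: [179.8, -0.3, 63.9]
contact_force: [-1.9, -0.5, 6.2]
gripper_width: 0.0158
```

```bash
python3 st.py
```

```text
16.1 [561.1  285.78 104.29] [179.79  -0.34  63.89] F [-1.94 -0.49  6.17] M [-0.427  0.927  0.051] w 15.76 qd 0.07
```

>>> apply_moves(moves=[[-0.002,-0.0035,-0.01,0,0,0],[-0.002,-0.0035,-0.03,0,0,0],[-0.002,-0.0035,-0.05,0,0,0],[-0.002,-0.0035,-0.07,0,0,0],[-0.002,-0.0035,-0.07,0,0,0]])

```text
time_s: 16.73
tcp_pos: [0.5601, 0.2857, 0.1183]
eef_rot: [179.8, -0.3, 63.9]
contact_force: [1.2, -1.3, 1.2]
gripper_width: 0.0156
```

```bash
python3 st.py
```

```text
16.73 [560.1  285.72 118.33] [179.81  -0.34  63.88] F [ 1.16 -1.34  1.15] M [-0.189 -0.533  0.002] w 15.57 qd 0.44
```

>>> apply_moves(moves=[[0,0,-0.05,0,0,0],[0,0,-0.1,0,0,0],[0,0,-0.15,0,0,0],[0,0,-0.25,0,0,0],[0,0,-0.35,0,0,0],[0,0,-0.45,0,0,0],[0,0,-0.45,0,0,0]])

```text
time_s: 17.6
tcp_pos: [0.5603, 0.286, 0.2105]
eef_rot: [179.7, -0.5, 63.9]
contact_force: [0.3, 0.0, -2.0]
gripper_width: 0.0158
```

```bash
python3 st.py
python3 - <<'E'
import cv2
from plant import imaging
p,d=imaging.capture('scene');cv2.imwrite('pics/s5.png',cv2.resize(p[70:230,145:355],None,fx=3.7,fy=3.7,interpolation=cv2.INTER_CUBIC))
from plant import status
from h import *
st=status.get_state();print(row(st,[.513,-.076,.21],0),row(st,[.513,-.076,.21],64),row(st,[.54,.12,.21],30))
E
```

```text
17.6 [560.3  286.01 210.52] [179.72  -0.54  63.89] F [ 0.29  0.03 -2.05] M [-0.128 -0.061 -0.022] w 15.85 qd 2.35
[-1.7261e+00  5.8670e-01 -1.5700e-02 -6.0000e-04 -5.6000e-03  7.0970e-01] [-1.7261e+00  5.8670e-01 -1.5700e-02  2.3000e-03 -4.9000e-03 -1.4000e-03] [-0.7868  0.2764 -0.0097  0.0008 -0.0054  0.3764]
```

View pics/s5.png

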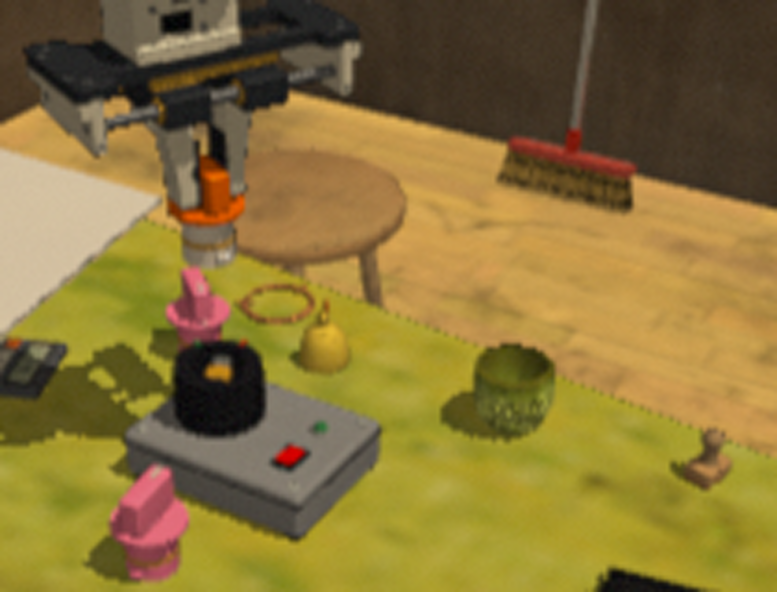

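The cap is out and in the grip, with its white plunger visible at (208,245). Carrying it to the book.

>>> apply_moves(moves=[[-0.15,0.05,0,0,-0.005,0.06],[-0.3,0.1,0,0,-0.005,0.12],[-0.45,0.15,0,0,-0.005,0.18],[-0.6,0.2,0,0,-0.005,0.24],[-0.75,0.25,0,0,-0.005,0.3],[-0.86,0.29,0,0,-0.005,0.35],[-0.92,0.31,0,0,-0.005,0.35],[-0.92,0.31,0,0,-0.005,0.35]])

```text
time_s: 18.65
tcp_pos: [0.5341, 0.0926, 0.2075]
eef_rot: [179.9, -0.0, 32.4]
contact_force: [0.6, 0.3, -1.7]
gripper_width: 0.0158
```

```bash
python3 st.py
python3 - <<'E'
from plant import status
from h import *
st=status.get_state();print(row(st,[.513,-.076,.15],0))
E
```

```text
18.65 [534.07  92.65 207.46] [ 1.7994e+02 -2.0000e-02  3.2420e+01] F [ 0.63  0.34 -1.7 ] M [-0.024 -0.08  -0.039] w 15.76 qd 0.98
[-5.411e-01  6.550e-01  2.878e-01  6.000e-04 -4.000e-04  3.602e-01]
```

>>> apply_moves(moves=[[-0.1,0.12,0,0,0,0.06],[-0.2,0.24,0,0,0,0.12],[-0.3,0.36,0,0,0,0.18],[-0.4,0.48,0.05,0,0,0.24],[-0.48,0.58,0.12,0,0,0.3],[-0.54,0.655,0.2,0,0,0.36],[-0.54,0.655,0.28,0,0,0.36],[-0.54,0.655,0.28,0,0,0.36],[-0.54,0.655,0.28,0,0,0.36]])

```text
time_s: 19.77
tcp_pos: [0.5138, -0.0751, 0.1519]
eef_rot: [180.0, -0.1, 0.1]
contact_force: [-0.1, -0.0, -0.9]
gripper_width: 0.0156
```

```bash
python3 st.py; python3 cap.py w6
python3 - <<'E'
import cv2
from plant import imaging,status
from h import *
p,d=imaging.capture('scene');cv2.imwrite('pics/s6.png',cv2.resize(p[110:310,230:430],None,fx=3,fy=3,interpolation=cv2.INTER_CUBIC))
st=status.get_state();print(row(st,[.513,-.076,.06],0))
E
```

```text
19.77 [513.78 -75.12 151.93] [ 1.7995e+02 -7.0000e-02  1.4000e-01] F [-0.06 -0.   -0.95] M [ 0.024 -0.013  0.04 ] w 15.59 qd 0.57
[ 0.5138 -0.0751  0.1519] [ 1.7995e+02 -7.0000e-02  1.4000e-01] [ 13.4   9.5 -24.9   0.1 -55.5  76.7] 0.57 [-0.06 -0.   -0.95]
[-4.900e-03  3.500e-03  4.612e-01  4.000e-04 -1.300e-03  1.300e-03]
```

View pics/s6.png

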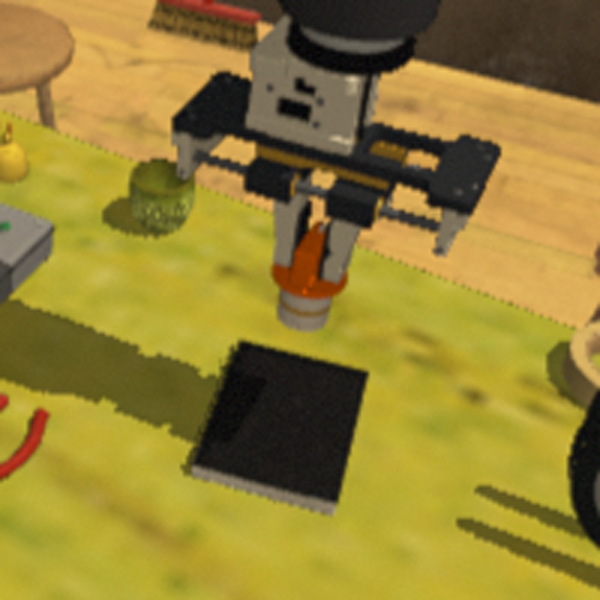

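View pics/w6.png

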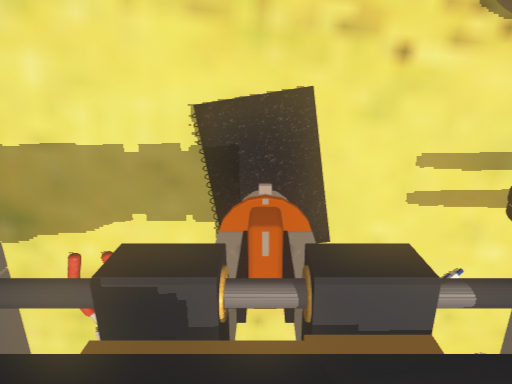

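The cap hangs upright, and the calibration puts it over the book's middle. Lowering.

>>> apply_moves(moves=[[-0.004,0.003,0.1,0,0,0],[-0.004,0.003,0.2,0,0,0],[-0.004,0.003,0.3,0,0,0],[-0.004,0.003,0.38,0,0,0],[-0.004,0.003,0.43,0,0,0],[-0.004,0.003,0.44,0,0,0],[-0.004,0.003,0.44,0,0,0]])

```text
time_s: 20.75
tcp_pos: [0.5136, -0.0758, 0.0647]
eef_rot: [180.0, -0.2, 0.1]
contact_force: [0.2, -0.1, -0.8]
gripper_width: 0.0157
```

```bash
python3 st.py
python3 - <<'E'
import cv2
from plant import imaging,status
from h import *
p,d=imaging.capture('scene');cv2.imwrite('pics/s7.png',cv2.resize(p[170:290,270:390],None,fx=5,fy=5,interpolation=cv2.INTER_CUBIC))
E
```

```text
20.75 [513.58 -75.76  64.69] [ 1.7997e+02 -1.5000e-01  1.3000e-01] F [ 0.2  -0.11 -0.82] M [-0.038 -0.02   0.051] w 15.73 qd 0.46
```

View pics/s7.png

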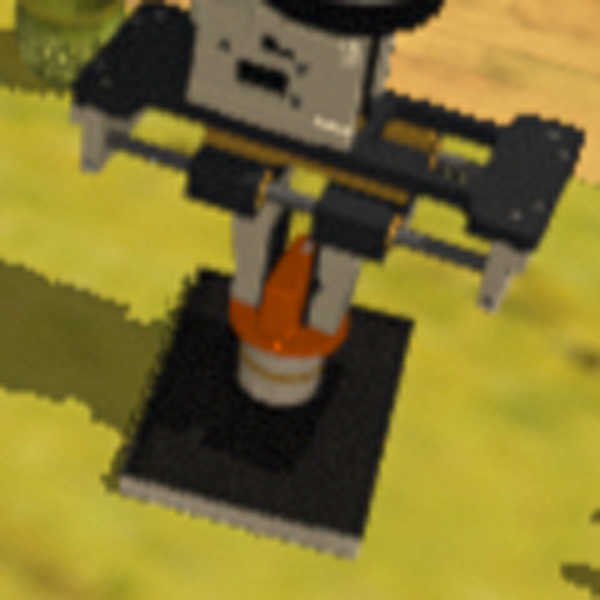

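>>> apply_moves(moves=[[0,0,0.01,0,-0.002,0],[0,0,0.02,0,-0.002,0],[0,0,0.03,0,-0.002,0],[0,0,0.03,0,-0.002,0]])

```text
time_s: 21.3
tcp_pos: [0.5135, -0.0758, 0.0586]
eef_rot: [180.0, 0.0, 0.1]
contact_force: [-0.4, -0.1, -0.8]
gripper_width: 0.0158
```

```bash
python3 st.py
```

```text
21.3 [513.52 -75.81  58.64] [1.7997e+02 3.0000e-02 1.3000e-01] F [-0.42 -0.11 -0.85] M [-0.044 -0.035  0.023] w 15.76 qd 0.21
```

>>> apply_moves(moves=[[0,0,0.004,0,0,0],[0,0,0.008,0,0,0],[0,0,0.008,0,0,0]])

```text
time_s: 21.68
tcp_pos: [0.5135, -0.0758, 0.057]
eef_rot: [180.0, 0.0, 0.1]
contact_force: [0.4, -1.1, -1.8]
gripper_width: 0.0159
```

```bash
python3 st.py
```

```text
21.68 [513.49 -75.79  56.96] [1.7997e+02 4.0000e-02 1.3000e-01] F [ 0.35 -1.13 -1.77] M [-0.012 -0.03   0.066] w 15.93 qd 0.08
```

>>> apply_moves(moves=[[0,0,0.003,0,0,0],[0,0,0.006,0,0,0],[0,0,0.006,0,0,0]])

```text
time_s: 22.05
tcp_pos: [0.5134, -0.0758, 0.0557]
eef_rot: [180.0, 0.0, 0.1]
contact_force: [-0.3, -0.7, -0.2]
gripper_width: 0.0158
```

>>> apply_moves(moves=[[0,0,0.003,0,0,0],[0,0,0.004,0,0,0],[0,0,0.004,0,0,0]])

```text
time_s: 22.42
tcp_pos: [0.5135, -0.0758, 0.0552]
eef_rot: [180.0, 0.0, 0.1]
contact_force: [-1.5, 0.1, 4.5]
gripper_width: 0.0158
```

```bash
python3 st.py
```

```text
22.43 [513.53 -75.81  55.2 ] [1.7996e+02 3.0000e-02 1.3000e-01] F [-1.53  0.09  4.47] M [ 0.204  0.629 -0.012] w 15.8 qd 0.11
```

Contact with the book, 4.5 N. I'll relax, then let go.

>>> apply_moves(moves=[[0,0,0,0,0,0],[0,0,0,0,0,0]])

```text
time_s: 22.68
tcp_pos: [0.5135, -0.0758, 0.0553]
eef_rot: [180.0, 0.0, 0.1]
contact_force: [-1.7, 0.4, 3.1]
gripper_width: 0.0159
```

>>> apply_moves(moves=[[0,0,0,0,0,0],[0,0,0,0,0,0],[0,0,0,0,0,0],[0,0,0,0,0,0],[0,0,0,0,0,0],[0,0,0,0,0,0]], hand=-1)

```text
time_s: 23.42
tcp_pos: [0.5135, -0.0758, 0.0552]
eef_rot: [180.0, 0.0, 0.1]
contact_force: [0.6, 0.8, -0.5]
gripper_width: 0.07
```

```bash
python3 st.py; python3 cap.py w8
python3 - <<'E'
import cv2
from plant import imaging,status
p,d=imaging.capture('scene');cv2.imwrite('pics/s8.png',cv2.resize(p[170:290,270:390],None,fx=5,fy=5,interpolation=cv2.INTER_CUBIC))
E
```

```text
23.43 [513.5  -75.81  55.2 ] [1.7996e+02 3.0000e-02 1.3000e-01] F [ 0.57  0.81 -0.5 ] M [ 0.015 -0.033  0.028] w 70.01 qd 0.09
[ 0.5135 -0.0758  0.0552] [1.7996e+02 3.0000e-02 1.3000e-01] [ 13.3  16.4 -31.2   0.  -42.4  76.8] 0.09 [ 0.57  0.81 -0.5 ]
```

View pics/s8.png

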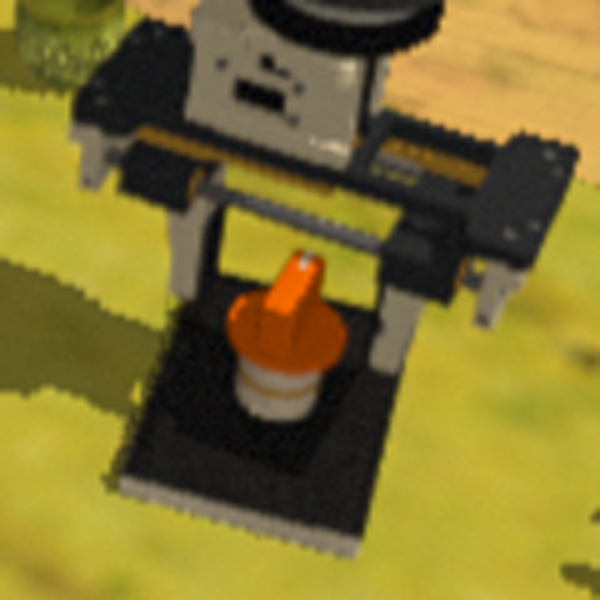

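The cap is standing freely. Retreating straight up.

>>> apply_moves(moves=[[0,0,-0.05,0,0,0],[0,0,-0.15,0,0,0],[0,0,-0.3,0,0,0],[0,0,-0.5,0,0,0],[0,0,-0.7,0,0,0],[0,0,-0.8,0,0,0],[0,0,-0.8,0,0,0],[0,0,-0.8,0,0,0],[0,0,-0.8,0,0,0]])

```text
time_s: 24.65
tcp_pos: [0.513, -0.0758, 0.2143]
eef_rot: [180.0, 0.1, 0.1]
contact_force: [0.6, 0.3, -0.7]
gripper_width: 0.0875
```

```bash
python3 st.py
python3 - <<'E'
import cv2
from plant import imaging
p,d=imaging.capture('scene');cv2.imwrite('pics/s9.png',cv2.resize(p[100:310,150:430],None,fx=2.8,fy=2.8,interpolation=cv2.INTER_CUBIC))
p,d=imaging.capture('top');cv2.imwrite('pics/t9.png',p)
E
```

```text
24.65 [513.02 -75.76 214.32] [1.7995e+02 1.2000e-01 1.3000e-01] F [ 0.61  0.32 -0.69] M [ 0.022 -0.025  0.015] w 87.5 qd 0.29
```

View pics/s9.png

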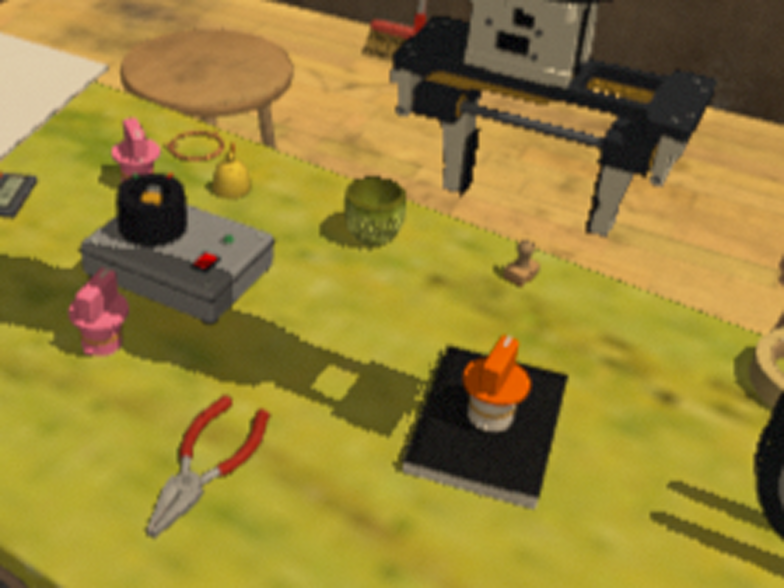

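View pics/t9.png

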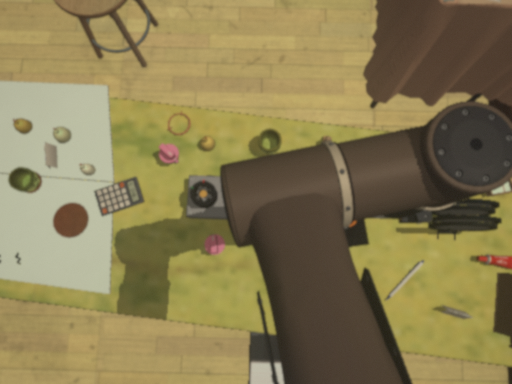

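The cap stands upright on the book at (497,385) in the scene crop. The collar is empty, and the stamp, cup, bell, pliers and pink caps are all in place. Handing in.

```bash
python3 -c "
from plant import r
print(r.close_job())"
```

```text
the job is handed in; nothing more can be done
None
```

The orange fuse cap is out of the supply box and standing upright near the middle of the order book. I handed the job in at about 24.7 s of the 54 s.

- **Press:** I gripped the bar and pressed in small steps. After about 12.6 mm the cap stopped and the measured force rose from about 8 N to 13.7 N, the highest vertical force I read.
- **Twist:** I eased to about 10 N, staying roughly 0.5 mm above the bottom, and turned the cap to 64°. The wrist picture showed its white line at the green mark.
- **Lift and placing:** The cap came out freely. It met the book at about 4.5 N; I relaxed that to about 3 N and let go.

**Last checks:** The final scene picture shows the cap standing, the collar empty, and the gripper open and clear. The stamp, cup, bell, pliers and both pink look-alikes look undisturbed. The final top picture could not confirm the cap on the book or the stamp and pliers, because the arm hid them.

**Small disagreements:** Sideways force reached about 5 N during the press. The tool drifted 1–2 mm in x during the twist, and I partly corrected that while lifting; sideways force was then below 2 N.

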